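# Feed a cheese block along the fence of a portioning board with a push stick

## Robot

A 7-joint arm with a two-finger parallel gripper is mounted at the origin on a cart in front of the work surface, level with it; the furniture and walls round the work are solid. World frame = base frame: x ahead of the robot, y to its left, z up, the work surface at z = 0. Lengths are in m, angles in rad, forces in N, time in s.
With the tool pointing down it reaches from about 0.425 to 0.975 m from the base axis. Payload 16.7 kg.
Tool frame: the origin (TCP) lies between the finger pads; the fingertips stand 19 mm ahead of it and the grasp point (between the pads) is the TCP; z points along the fingers, y is the line along which they close (so a half turn about z gives the same grasp; the last joint's range is limited). The gripper opens to 85 mm and grips with 20 to 120 N. Pads are 22 mm wide; open, the fingers measure 114 mm over their backs; the gripper's body (76 mm by 85 mm) begins 54 mm behind the grasp point. The pads swing forward as they close: fully open they stand 13 mm farther back than shut.
Start: joints at [-1.302, 0.426, 0.074, 1.606, -0.034, 1.111, -0.067], TCP at [0.274, 0.617, 0.25] pointing down, gripper open.
Joint ranges: [-2.85, 2.85], [-0.5, 2.14], [-1.23, 1.37], [0.21, 2.46], [-1.02, 4.16], [0.16, 2.05], [-2.73, 2.73]. Speed limits (rad/s): [1.89, 1.89, 2.39, 2.39, 3.01, 3.01, 3.01].

## Interface

Orientations are given as a 3x3 rotation matrix whose columns are the frame's x, y, z axes.
In Python, from station import arm gives the robot as it stands. The module is installed in compiled form; this text tells all that it offers. Calls block until the motion is done:
- arm.move_to(position, orientation): joint-space move of the TCP to a pose.
- arm.move_linear(position, speed=0.15, frame=None, max_force=None): straight line of the TCP; frame=None keeps the orientation; speed is the mean speed in m/s. With max_force (N) it stops when the force on the tool has changed by that much, and returns True; else False.
- arm.goto_joints(angles): joint-space move.
- arm.move_gripper(opening): finger opening in m; the grip force is fixed at half the most; returns when the fingers have stopped.
- arm.pause(seconds).
- arm.solve_ik(position, orientation): joint angles nearest the present ones, or None.
- arm.observe(): the state.
- arm.snapshot(name): name is "scene" or "top" or "wrist"; returns a dict with "frame" (480x640x3 uint8, red, green, blue), "intrinsics" (3x3 intrinsics, pixels), "xyz" and "rotation" of the camera in the world; the wrist camera has in their place "mount" (4x4, takes a point from camera to tool coordinates, whose origin is the TCP and whose axes are the flange's). Camera axes: x right, y down, z forward; pixel columns grow to the right and rows downward; lengths in m; the calibration is good to about 2 mm. A picture is of the moment at which its call begins: read the wrist's pose just before it. There is no depth.
A pose or a line that the arm cannot do raises arm.Unreachable and nothing moves.
- arm.close_job(): hands the job in; it is judged then, once.
The state is a dict: "time_s": time; "joints": joint angles; "joint_vel": joint speeds; "tau": joint torques, N m; "tcp_pos": TCP position; "tool_rot": TCP orientation; "wrist_force": force on the tool from outside, world axes, zero at the start; "moment": the same for the moment, N m; "gripper_width": finger opening in m; "grasp_force": force on a finger pad.
Only numpy, scipy, OpenCV 4.12 (cv2) and the standard library are available. Lean on these libraries where they do the work, as an engineer would, in place of code of your own. Each camera call takes 0.05 s, during which the arm holds its last target. There are 200 camera calls.

## Task

Take the wooden push stick from its stand and use only the stick, never the fingers, to push the cheese block on the white portioning board: first press it flat against the long aluminium fence before it crosses the black line, then feed it along the fence under the wire guard until it sits fully home against the end stop, keeping it flat on the fence all the way past the line. Then lay the stick back in both notches of its stand, the way it lay, and leave the lemon, the garlic and the tin where they are.

Things in the scene. Friction and masses are not known exactly. Their poses are not given: they have to be found in the camera images.
- portion_board: White board 140 (x) x 300 (y) mm, deck top 18 mm above the worktop, fixed for the episode. Origin: centre of its underside, on the worktop; z up. Feed direction: its +y. Fence along its +x side, end stop and wire guard at its +y end. A black line crosses the deck at y = +0.020. The block flat on the fence has its origin at x = +0.015 and, fully home, at y = +0.088.
- fence (a point): On the board, point on the fence's guiding face at deck height, at mid-length: board frame (0.050, 0, 0.018); axes as the board's. The fence is an aluminium rail with scale marks, 14 mm wide, the board's full length, 20 mm high above the deck; its guiding face looks to -x.
- end_stop (a point): On the board, point on the end stop's face at deck height: board frame (0.015, 0.128, 0.018); axes as the board's. The stop is an aluminium bar 85 mm wide, 32 mm high above the deck; its face looks to -y.
- guard_mouth (a point): On the board, middle of the mouth of the steel wire guard at deck height: board frame (-0.003, 0.037, 0.018). The guard covers the deck from here to y = +0.135; clear height 57 mm above the deck, top 83 mm above the worktop, outer legs at x = -0.063. Block and stick pass under it, a hand does not.
- cheese: Yellow block of hard cheese, rigid, 70 (x) x 80 (y) x 46 (z) mm, about 0.25 kg, loose on the deck before the black line, about 8 to 28 mm clear of the fence and slightly askew. Origin: centre of its underside; its y axis is roughly the feed direction, its +x side faces the fence.
- push_stick: Straight wooden push stick, 20 mm wide (x), 240 mm long (y), 26 mm high (z), 0.08 kg, with a flat red end (the pushing end) at its +y end. Origin: centre of its underside, at mid-length, where it balances. It starts in its stand with its underside 23 mm above the worktop; grip it across x at mid-length, between the notches.
- stick_tip (a point): Middle of the stick's red end face: 120 mm along +y from the stick's origin and 13 mm above its underside.
- stick_stand: Wooden stand, base 70 (x) x 170 (y) x 8 (z) mm, fixed for the episode. Origin: centre of its underside, on the worktop. At y = -0.060 and +0.060 a cradle 14 mm long with an open notch about 29 mm wide at its floor, flaring upwards; floor 23 mm, top about 38 mm above the worktop. The stick lies in both along the stand's y axis, red end to +y.
- lemon: Bystander: yellow lemon, 83 x 58 x 58 mm, origin in its underside.
- garlic: Bystander: garlic bulb, 60 x 57 x 58 mm, origin in its underside.
- tin: Bystander: small green tin, 57 mm across, 72 mm high, origin in its underside.

How it is judged:
By the outcome, as a careful person would: the job done as asked, in the order asked, and still so for the second after the job is handed in, with the robot touching nothing.
It also fails if it takes over 67 s, if anything falls off the work surface, if the arm or the gripper's body presses on something with over 40 N, if the wrist force passes 120 N, or if a joint passes its speed limit or range.

## Working session

There is one attempt and no reset: what is moved stays moved. The work goes in short steps, each a Python script; the robot and the scene stay as the last script left them, time stands still between calls to the robot, and variables do not carry over. Pictures are saved under pics/ and viewed, at most 10 in all, crops included, and the job is handed in when it is done.

```bash
mkdir -p pics; python3 - <<'E'
from station import arm
import cv2, numpy as np
for n in("top","scene"):
    s=arm.snapshot(n); cv2.imwrite(f"pics/{n}0.png",s["frame"][:,:,::-1]); np.savez(f"{n}0.npz",**s)
    print(n,s["intrinsics"],s["xyz"],s["rotation"])
o=arm.observe();print(o["time_s"],o["tcp_pos"],o["tool_rot"])
E
```

```text
top [[510.85145566   0.         330.99493023]
 [  0.         510.85145566 232.06812598]
 [  0.           0.           1.        ]] [0.4582736  0.04800644 1.3197361 ] [[ 0.00482215 -0.99655394  0.08280691]
 [-0.99989835 -0.00369401  0.01377147]
 [-0.01341813 -0.0828649  -0.99647045]]
scene [[614.01402146   0.         313.62415165]
 [  0.         614.01402146 239.60893778]
 [  0.           0.           1.        ]] [-0.05495015 -0.96210058  0.65363832] [[ 0.84857945 -0.24392873  0.46948023]
 [-0.5288523  -0.36574689  0.7658619 ]
 [-0.01510479 -0.89818038 -0.43936757]]
0.1 [0.27437337 0.61634632 0.24969724] [[-9.13578863e-01  4.06661434e-01 -3.73190379e-04]
 [ 4.06661593e-01  9.13578226e-01 -1.08330632e-03]
 [-9.96002955e-05 -1.14144795e-03 -9.99999344e-01]]
```

View pics/top0.png

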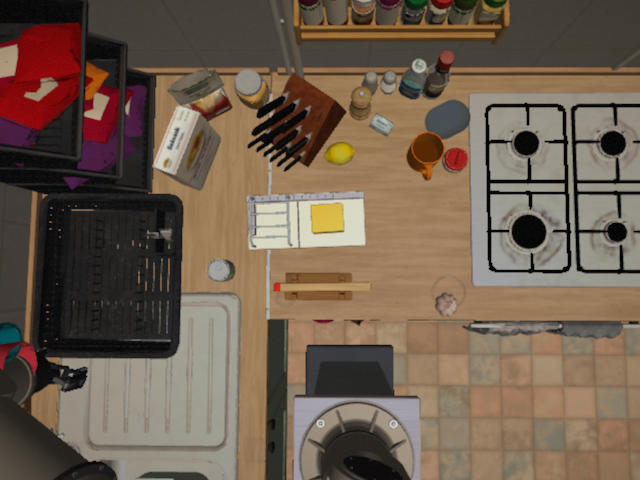

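View pics/scene0.png

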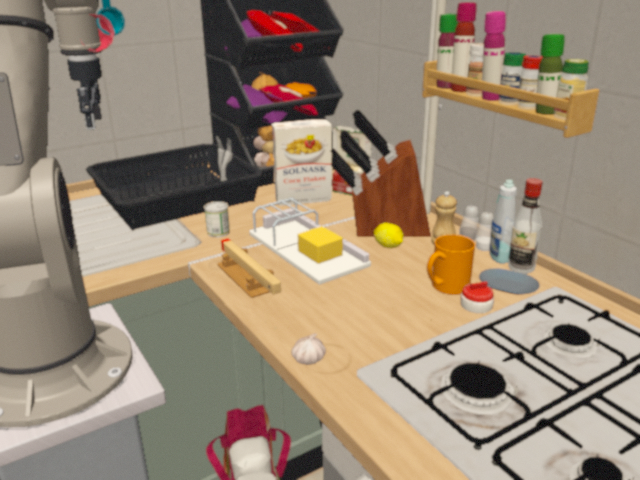

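The top view shows the board at cols 248–366, rows 193–249: fence on the upper edge (+x), guard to the left (+y), black line near col 298. The cheese is at about (327,218), the stick runs from (274,287) at the red end to (369,287), and the stand is under it. The lemon is at (340,153), the garlic at (446,303) and the tin at (221,270).

```bash
cat > h.py <<'E'
import numpy as np, cv2
from station import arm
def cam(name):
    o=arm.observe(); s=arm.snapshot(name)
    if name=="wrist":
        M=np.array(s["mount"]); R=np.array(o["tool_rot"]); 
        return s["frame"],np.array(s["intrinsics"]),R@M[:3,3]+np.array(o["tcp_pos"]),R@M[:3,:3]
    return s["frame"],np.array(s["intrinsics"]),np.array(s["xyz"]),np.array(s["rotation"])
def plane(c,uv,z):
    _,K,t,R=c; uv=np.atleast_2d(uv).astype(float)
    d=np.c_[uv,np.ones(len(uv))]@np.linalg.inv(K).T@R.T
    return t+d*((z-t[2])/d[:,2])[:,None]
def proj(c,P):
    _,K,t,R=c; p=(np.atleast_2d(P)-t)@R@K.T
    return p[:,:2]/p[:,2:]
def blob(m,near=None):
    m=cv2.morphologyEx(m.astype(np.uint8),cv2.MORPH_OPEN,np.ones((2,2)))
    cs,_=cv2.findContours(m,cv2.RETR_EXTERNAL,cv2.CHAIN_APPROX_NONE)
    if near is None: return max(cs,key=cv2.contourArea)
    cs=[c for c in cs if cv2.contourArea(c)>20]
    return min(cs,key=lambda c:np.hypot(*(c.reshape(-1,2).mean(0)-near)))
def rectw(c,cont,z):  # min-area rect in the world plane z: centre, sides, angle of long side
    w=plane(c,cont.reshape(-1,2),z)[:,:2]
    r=cv2.minAreaRect((w*1000).astype(np.float32)); b=cv2.boxPoints(r)
    e=b[1]-b[0],b[2]-b[1]; l=max(e,key=np.linalg.norm); a=np.arctan2(l[1],l[0])
    return np.array(r[0])/1000,sorted(np.linalg.norm(x) for x in e),np.degrees(a)%180
E
python3 - <<'E'
from h import *
c=cam("top"); f=c[0]; hsv=cv2.cvtColor(f,cv2.COLOR_RGB2HSV)
H,S,V=[hsv[...,i].astype(int) for i in range(3)]
y=(H>18)&(H<32)&(S>170)&(V>150)
print("cheese",rectw(c,blob(y,(327,218)),.064))
w=(S<40)&(V>195)
print("board",rectw(c,blob(w,(330,220)),.018))
red=((H<6)|(H>174))&(S>170)&(V>120)
r=blob(red,(277,287)); print("red",rectw(c,r,.049),r.reshape(-1,2).mean(0))
for p in [(277,287),(300,287),(320,287),(350,287),(290,278),(345,296),(320,260),(440,200)]: print(p,hsv[p[1],p[0]])
print("pts",plane(c,[(277,287),(369,287)],.049),plane(c,[(285,273),(351,300)],.008))
E
```

```text
cheese (array([0.60302673, 0.07402571]), [np.float32(52.493237), np.float32(74.8083)], np.float32(94.01539))
board (array([0.58844452, 0.06255544]), [np.float32(116.87443), np.float32(164.62796)], np.float32(92.38636))
red (array([0.42557483, 0.19744797]), [np.float32(12.410246), np.float32(17.325525)], np.float32(0.7509829)) [277.60869565 287.65217391]
(277, 287) [  1 218 214]
(300, 287) [ 17 118 188]
(320, 287) [ 17 115 191]
(350, 287) [ 18 116 182]
(290, 278) [ 14 158 113]
(345, 296) [ 15 161 117]
(320, 260) [ 15 108 158]
(440, 200) [ 15 105 162]
pts [[ 0.42680494  0.19870243  0.049     ]
 [ 0.42797705 -0.02903445  0.049     ]] [[0.4615782  0.18351623 0.008     ]
 [0.39382804 0.01433382 0.008     ]]
```

```bash
cat >> h.py <<'E'
def down(a,s=1):  # tool down, tool y (closing) across a stick whose +y axis is at world angle a (rad)
    y=s*np.array([np.sin(a),-np.cos(a),0]); z=np.array([0,0,-1.]); return np.c_[np.cross(y,z),y,z]
E
python3 - <<'E'
from h import *
for s in(1,-1):
    for p in [(.427,.09,.2),(.427,.09,.036),(.50,.09,.36),(.57,-.07,.04),(.60,.06,.04)]: 
        q=arm.solve_ik(p,down(np.pi/2,s)); print(s,p,None if q is None else np.round(q,2))
s=arm.snapshot("wrist"); print(np.round(s["mount"],3),s["intrinsics"])
E
```

```text
1 (0.427, 0.09, 0.2) [-0.89  0.09  0.57  2.2  -0.06  0.87 -0.28]
1 (0.427, 0.09, 0.036) [-0.68  0.42  0.38  2.31 -0.34  0.47 -0.02]
1 (0.5, 0.09, 0.36) [-0.9   0.05  0.63  1.86 -0.03  1.24 -0.26]
1 (0.57, -0.07, 0.04) [-0.39  0.6   0.52  2.01 -0.48  0.66  0.44]
1 (0.6, 0.06, 0.04) [-0.62  0.64  0.55  1.94 -0.51  0.7   0.24]
-1 (0.427, 0.09, 0.2) [ 0.59  0.21 -1.03  2.12  0.23  0.92  2.58]
-1 (0.427, 0.09, 0.036) [-0.29  0.39 -0.08  2.28  0.06  0.47  2.72]
-1 (0.5, 0.09, 0.36) [ 0.74  0.21 -1.17  1.78  0.2   1.29  2.66]
-1 (0.57, -0.07, 0.04) [-0.7   0.83  1.01  2.02 -0.96  0.86 -2.28]
-1 (0.6, 0.06, 0.04) [ 0.54  0.83 -1.03  1.87  0.87  0.98  2.24]
[[ 0.    -0.958 -0.286  0.073]
 [ 1.     0.    -0.    -0.001]
 [ 0.    -0.286  0.958 -0.125]
 [ 0.     0.     0.     1.   ]] [[404.86604174   0.         322.60739579]
 [  0.         404.86604174 234.49792663]
 [  0.           0.           1.        ]]
```

```bash
python3 - <<'E'
from h import *
arm.move_to((.5,.09,.33),down(np.pi/2))
c=cam("wrist"); np.savez("w1.npz",f=c[0],K=c[1],t=c[2],R=c[3]); cv2.imwrite("pics/w1.png",c[0][:,:,::-1]); print(c[2],arm.observe()["time_s"])
E
```

```text
[0.49954619 0.16356496 0.45454317] 2.325
```

View pics/w1.png

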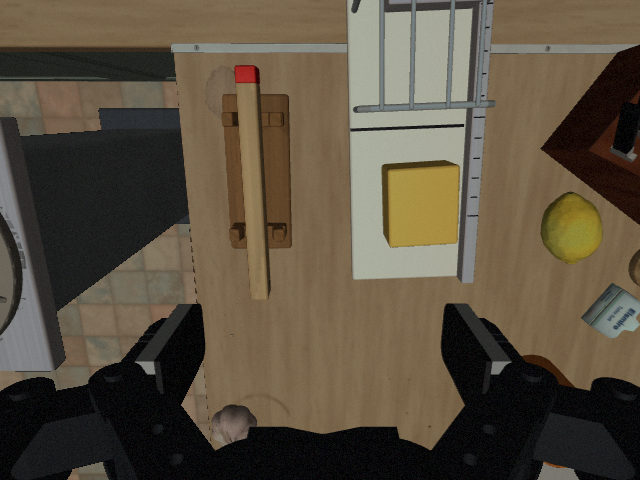

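The wrist view shows the stick with its red end at (246,74) and its rear at (260,298), the stand at cols 222–292, rows 94–248. The deck's near-left corner is at (352,280), the black line runs (352,129)–(465,125), the fence's guiding face is near col 464, and the cheese top is at cols 383–459, rows 163–246.

```bash
cat > m.py <<'E'
from h import *
def fit(p,axis):  # robust line fit: returns point, direction
    v=cv2.fitLine(p.astype(np.float32),cv2.DIST_HUBER,0,.01,.01).ravel(); return v[2:],v[:2]*np.sign(v[axis+0])
def board(c,rows,linebox,bot):
    g=cv2.cvtColor(c[0],cv2.COLOR_RGB2HSV).astype(int); 
    w=(g[...,1]<45)&(g[...,2]>170)
    return w
E
python3 - <<'E'
from h import *
d=np.load("w1.npz"); c=(d["f"],d["K"],d["t"],d["R"]); f=c[0]
hsv=cv2.cvtColor(f,cv2.COLOR_RGB2HSV).astype(int); H,S,V=hsv[...,0],hsv[...,1],hsv[...,2]
def line(p): 
    v=cv2.fitLine((p*1000).astype(np.float32),cv2.DIST_HUBER,0,.01,.01).ravel(); d=v[:2]*np.sign(v[1]) if abs(v[1])>abs(v[0]) else v[:2]*np.sign(v[0])
    return v[2:]/1000,np.degrees(np.arctan2(d[1],d[0])), np.abs(((p*1000-v[2:])@[-v[1],v[0]])).mean()
g=cv2.cvtColor(f,cv2.COLOR_RGB2GRAY).astype(float)
# board left edge, deck z
def edge_row(r,a,b,sgn):
    dd=np.diff(f[r,a:b].astype(float).sum(1)); i=np.argmax(sgn*dd); return a+i+.5
def edge_col(col,a,b,sgn):
    dd=np.diff(f[a:b,col].astype(float).sum(1)); i=np.argmax(sgn*dd); return a+i+.5
L=plane(c,[(edge_row(r,335,365,1)+.0,r) for r in list(range(60,120))+list(range(140,270))],.018)[:,:2]
B=plane(c,[(x,edge_col(x,265,295,-1)) for x in range(360,455)],.018)[:,:2]
K=plane(c,[(x,np.mean([edge_col(x,115,138,-1),edge_col(x,115,138,1)])) for x in range(360,455)],.018)[:,:2]
for n,p in (("left",L),("bot",B),("black",K)): print(n,line(p))
F=plane(c,[(edge_row(r,455,472,-1),r) for r in list(range(140,160))+list(range(250,270))],.018)[:,:2]
print("fence",line(F))
# cheese
m=((H>18)&(H<30)&(S>150)&(V>120)); k=blob(m,(422,205)); print("cheese",rectw(c,k,.064),cv2.boundingRect(k))
m2=m&(V>200); k=blob(m2,(422,205)); print("cheese top",rectw(c,k,.064),cv2.boundingRect(k))
for r in (90,140,190,215,270,290): print(r,[tuple(hsv[r,x]) for x in range(228,276,3)])
E
```

```text
left (array([0.5290324 , 0.09443329], dtype=float32), np.float32(92.33141), np.float64(0.3104919230614197))
bot (array([ 0.59753114, -0.01863182], dtype=float32), np.float32(2.4348707), np.float64(0.31165273817635963))
black (array([0.58423865, 0.14966744], dtype=float32), np.float32(2.3869271), np.float64(0.22186514068661078))
fence (array([0.65005994, 0.09055597], dtype=float32), np.float32(92.33402), np.float64(0.27504063082046537))
cheese (array([0.59958508, 0.07423865]), [np.float32(68.32458), np.float32(78.385735)], np.float32(93.6219)) (390, 167, 70, 81)Traceback (most recent call last):
  File "<stdin>", line 21, in <module>
  File "h.py", line 21, in blob
    return min(cs,key=lambda c:np.hypot(*(c.reshape(-1,2).mean(0)-near)))
ValueError: min() iterable argument is empty
```

```bash
python3 - <<'E'
import numpy as np,cv2
f=np.load("w1.npz")["f"][:,:,::-1]
cv2.imwrite("pics/w1c.png",np.hstack([cv2.resize(f[55:305,215:300],None,fx=2.4,fy=2.4,interpolation=cv2.INTER_CUBIC),cv2.resize(f[55:305,340:500],None,fx=2.4,fy=2.4,interpolation=cv2.INTER_CUBIC)]))
E
```

```text
(no output)
```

View pics/w1c.png

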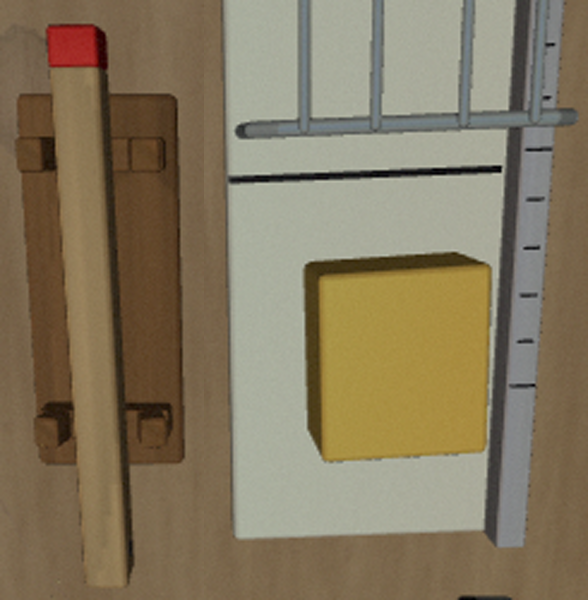

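The crop shows the stick's top centreline from (72,26) to (107,585) in crop pixels, lying in both cradles, and the cheese top well clear of the fence and the line.

```bash
python3 - <<'E'
from h import *
d=np.load("w1.npz"); c=(d["f"],d["K"],d["t"],d["R"])
px=lambda a:np.array([(215+x/2.4,55+y/2.4) for x,y in a])
p=plane(c,px([(107.5,585),(72.5,26)]),.049); v=p[1]-p[0]
print("stick",p,np.linalg.norm(v),np.degrees(np.arctan2(v[1],v[0])),p.mean(0))
s=plane(c,px([(17,95),(177,95),(42,463),(184,463)]),.008); print("stand",s,s.mean(0))
n=plane(c,px([(35,138),(148,138),(52,408),(154,408)]),.038); print("notch tops",n)
a=np.radians(92.36); ex=np.array([np.sin(a),-np.cos(a)]); ey=np.array([np.cos(a),np.sin(a)])
ox=np.mean([np.dot(ex,(.52903,.09443))+.07,np.dot(ex,(.65006,.09056))-.05])
oy=np.mean([np.dot(ey,(.59753,-.01863))+.15,np.dot(ey,(.58424,.14967))-.02])
O=ox*ex+oy*ey; print("board O",O)
q=np.array([.5996,.07424])-O; print("cheese in board",q@ex,q@ey)
E
```

```text
stick [[ 0.43059257 -0.0317544   0.049     ]
 [ 0.42700868  0.20559857  0.049     ]] 0.23738002729219718 90.86506839993505 [0.42880062 0.08692209 0.049     ]
stand [[0.3940777  0.18194061 0.008     ]
 [0.4636596  0.1821104  0.008     ]
 [0.39459373 0.0132175  0.008     ]
 [0.46342343 0.01341526 0.008     ]] [0.42893862 0.09767094 0.008     ]
notch tops [[0.40740683 0.16402099 0.038     ]
 [0.45380565 0.16413635 0.038     ]
 [0.40767324 0.04911181 0.038     ]
 [0.45301706 0.04923887 0.038     ]]
board O [0.59797205 0.13086726]
cheese in board -0.0007052350948218572 -0.056646263470864266
```

```bash
cat >> h.py <<'E'
A=np.radians(92.36); EX=np.array([np.sin(A),-np.cos(A),0]); EY=np.array([np.cos(A),np.sin(A),0]); O=np.array([.59797,.13087,0])
def b2w(x,y,z): return O+x*EX+y*EY+np.array([0,0,z])
def w2b(p): p=np.asarray(p)-O; return np.array([p@EX,p@EY,p[2]])
def st(t=""):
    o=arm.observe(); print(t,"t",round(o["time_s"],2),"tcp_b",np.round(w2b(o["tcp_pos"]),4),"F",np.round(o["wrist_force"],1),"w",round(o["gripper_width"],4),"g",round(o["grasp_force"],1))
E
python3 - <<'E'
from h import *
R=down(np.radians(90.6))
arm.move_to((.4288,.087,.12),R)
arm.move_linear((.4288,.087,.036),speed=.08)
st("at")
arm.move_gripper(0.0); st("grip"); print(arm.observe()["tcp_pos"])
arm.move_linear((.4288,.087,.13),speed=.08); st("lift")
arm.move_to(b2w(-.065,-.132,.13),down(A)); st()
c=cam("wrist"); np.savez("w2.npz",f=c[0],K=c[1],t=c[2],R=c[3]); cv2.imwrite("pics/w2.png",c[0][:,:,::-1])
E
```

```text
at t 4.42 tcp_b [-0.1706 -0.0368  0.0364] F [0.3 0.1 0.4] w 0.0855 g 0.0
grip t 5.03 tcp_b [-0.1708 -0.0368  0.0362] F [-1.1 -0.2  8.4] w 0.0191 g 58.4
[0.42885113 0.08706274 0.0362215 ]
lift t 6.36 tcp_b [-0.1711 -0.037   0.1296] F [ 0.1 -0.6 -1. ] w 0.0193 g 58.5
 t 6.98 tcp_b [-0.0653 -0.1327  0.1293] F [ 0.2  0.8 -0.7] w 0.0189 g 58.5
```

View pics/w2.png

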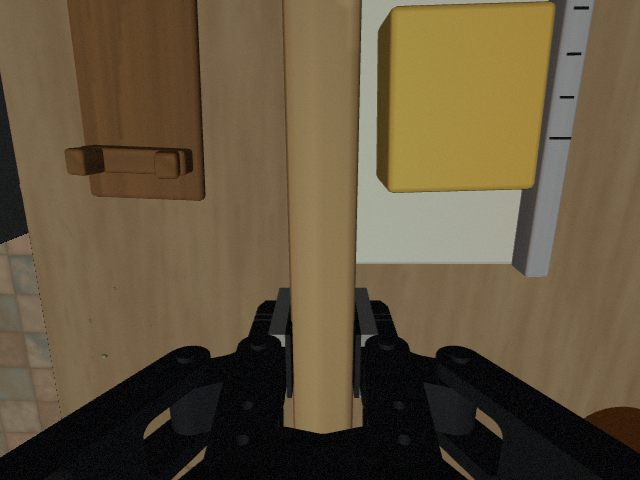

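The wrist view shows the stick held between the pads (cols 288–360), parallel to the tool, with the cheese at cols 378–554, rows 3–190. The way it tapers makes me suspect it is tilted, so I'm checking from the widths and the scene camera.

```bash
python3 - <<'E'
from h import *
d=np.load("w2.npz"); f=d["f"].astype(float)
for r in (5,50,100,150,200,250,275):
    g=np.abs(np.diff(cv2.GaussianBlur(f,(3,3),0)[r].sum(1)))
    l=270+np.argmax(g[270:310]); q=335+np.argmax(g[335:375])
    k=404.87/(q-l)*20; y=(r-234.5)/404.87
    print(r,l,q,"drop below TCP mm",round(k*(.958-.286*y)-125,1),"fwd",round(73+k*(-.958*y-.286),1))
c=cam("scene")
P=np.array(arm.observe()["tcp_pos"])+EY*.06; u=proj(c,P)[0].astype(int); print(u)
v=c[0][u[1]-75:u[1]+75,u[0]-100:u[0]+100]; cv2.imwrite("pics/s2.png",cv2.resize(v[:,:,::-1],None,fx=4,fy=4,interpolation=cv2.INTER_CUBIC))
T=arm.observe()["tcp_pos"]
for h in(13,-13): print(h,[np.round((proj(c,np.array(T)+EY*s+[0,0,h/1000])[0]-u+[100,75])*4) for s in(.12,-.12)])
E
```

```text
5 283 361 drop below TCP mm -8.7 fwd 99.7
50 284 360 drop below TCP mm -9.0 fwd 89.0
100 286 359 drop below TCP mm -8.2 fwd 76.6
150 287 358 drop below TCP mm -8.9 fwd 63.2
200 289 356 drop below TCP mm -6.3 fwd 48.3
250 290 355 drop below TCP mm -7.0 fwd 32.8
275 290 355 drop below TCP mm -9.2 fwd 25.4
[299 217]
13 [array([340., 244.]), array([611., 404.])]
-13 [array([342., 288.]), array([610., 453.])]
```

View pics/s2.png

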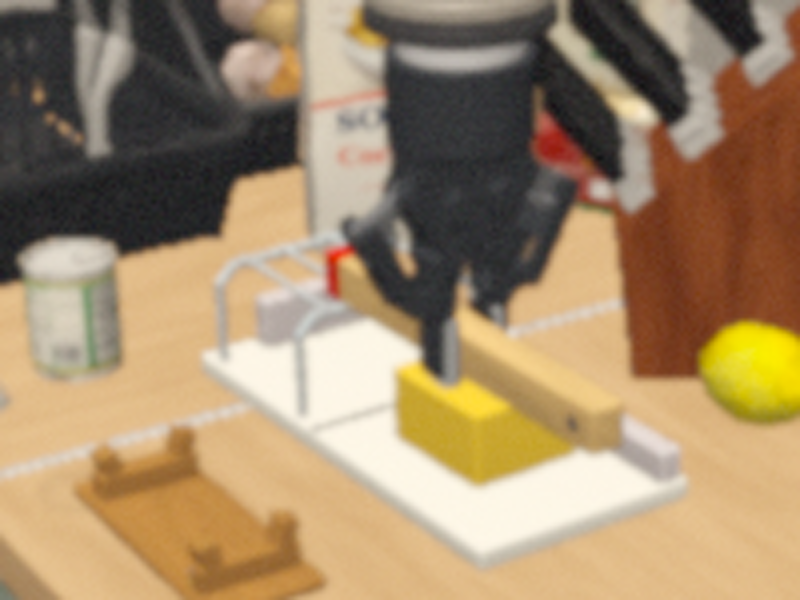

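The scene crop shows the stick level, with its tip at (340,270) and rear at (610,425), where the grip model predicts them. Now descending and pressing the block sideways.

```bash
python3 - <<'E'
from h import *
arm.move_linear(b2w(-.065,-.132,.043),speed=.08); st("down")
arm.move_linear(b2w(-.050,-.132,.043),speed=.05); st()
h=arm.move_linear(b2w(-.024,-.132,.043),speed=.02,max_force=10); st(f"press {h}")
arm.pause(.3); st()
c=cam("wrist"); np.savez("w3.npz",f=c[0],K=c[1],t=c[2],R=c[3]); cv2.imwrite("pics/w3.png",c[0][:,:,::-1])
E
```

```text
down t 8.32 tcp_b [-0.0647 -0.132   0.0434] F [1.3 0.4 0. ] w 0.019 g 58.5
 t 8.78 tcp_b [-0.0498 -0.132   0.0429] F [-0.5  0.5 -0.7] w 0.0191 g 58.5
press True t 9.75 tcp_b [-0.0298 -0.132   0.0424] F [-0.1  0.2 -0.6] w 0.0192 g 59.0
 t 10.05 tcp_b [-0.0301 -0.1319  0.0423] F [-0.4  0.7 -0.9] w 0.0191 g 59.0
```

View pics/w3.png

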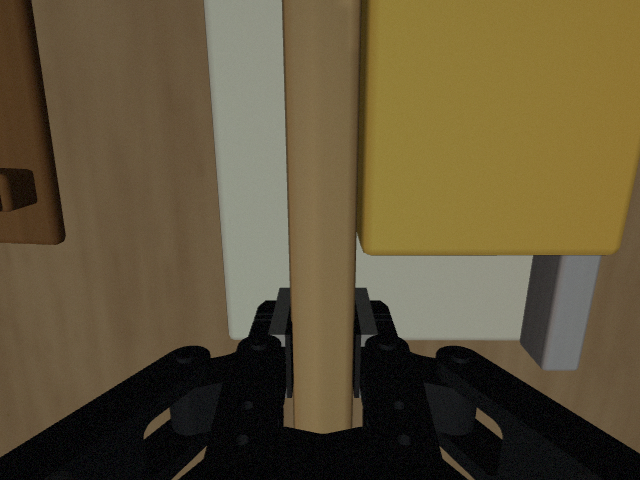

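The block sits flush against the stick with its rear edge square (row 252), and the stick stopped at x = -0.030 as expected for flat on the fence. I'll press once more, then move round behind it.

```bash
python3 - <<'E'
from h import *
h=arm.move_linear(b2w(-.026,-.132,.043),speed=.02,max_force=15); st(f"press {h}")
d=np.load("w3.npz"); c=(d["f"],d["K"],d["t"],d["R"])
for u in [(380,252),(600,252)]: print("rear top edge", np.round(w2b(plane(c,u,.064)[0]),4))
arm.move_linear(b2w(-.055,-.132,.043),speed=.08)
arm.move_linear(b2w(-.055,-.235,.043),speed=.12)
arm.move_linear(b2w(.011,-.235,.043),speed=.12); st("behind")
h=arm.move_linear(b2w(.011,-.200,.043),speed=.03,max_force=4); st(f"contact {h}")
c=cam("wrist"); np.savez("w4.npz",f=c[0],K=c[1],t=c[2],R=c[3])
c=cam("top"); cv2.imwrite("pics/t4.png",cv2.resize(c[0][170:320,230:390,::-1],None,fx=4,fy=4,interpolation=cv2.INTER_CUBIC))
E
```

```text
press True t 10.33 tcp_b [-0.0298 -0.132   0.0419] F [-0.9 -0.1  0.4] w 0.0193 g 59.4
rear top edge [-0.0151 -0.0953  0.064 ]
rear top edge [ 0.044  -0.0952  0.064 ]
behind t 12.51 tcp_b [ 0.0102 -0.2348  0.0427] F [-0.1 -0.  -1. ] w 0.0193 g 59.4
contact False t 13.82 tcp_b [ 0.011 -0.2    0.043] F [-0.  -0.4  0.1] w 0.0192 g 59.4
```

View pics/t4.png

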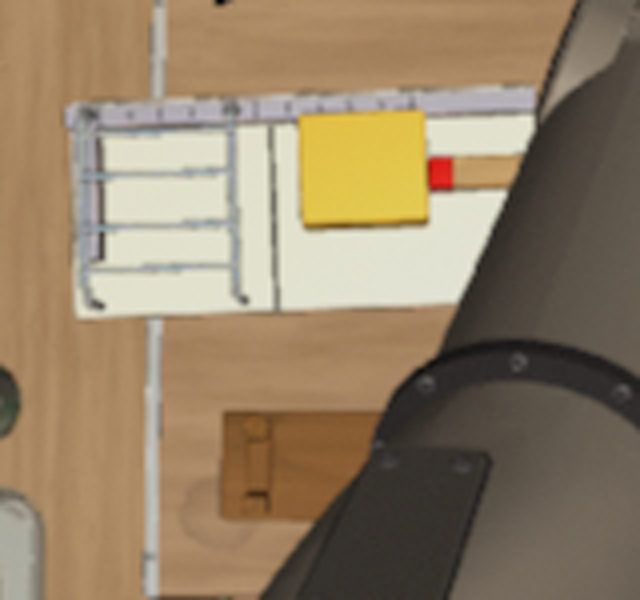

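The top view shows the block still flat on the fence and before the black line, with the red tip centred on its rear face. Feeding it home.

```bash
python3 - <<'E'
from h import *
h=arm.move_linear(b2w(.0118,-.130,.043),speed=.04,max_force=20); st(f"feed {h}")
h=arm.move_linear(b2w(.0122,-.080,.043),speed=.04,max_force=20); st(f"feed {h}")
h=arm.move_linear(b2w(.0122,-.066,.043),speed=.02,max_force=15); st(f"home {h}")
arm.pause(.2)
c=cam("top"); cv2.imwrite("pics/t5.png",cv2.resize(c[0][170:270,230:390,::-1],None,fx=5,fy=5,interpolation=cv2.INTER_CUBIC))
E
```

```text
feed False t 15.82 tcp_b [ 0.012  -0.13    0.0431] F [-0.3 -1.2 -1.4] w 0.0192 g 59.3
feed False t 17.23 tcp_b [ 0.0124 -0.0799  0.0431] F [-0.3 -0.2 -0.7] w 0.0188 g 59.4
home True t 17.72 tcp_b [ 0.0119 -0.0722  0.0427] F [-0.1 -0.2  0.2] w 0.0193 g 59.4
```

View pics/t5.png

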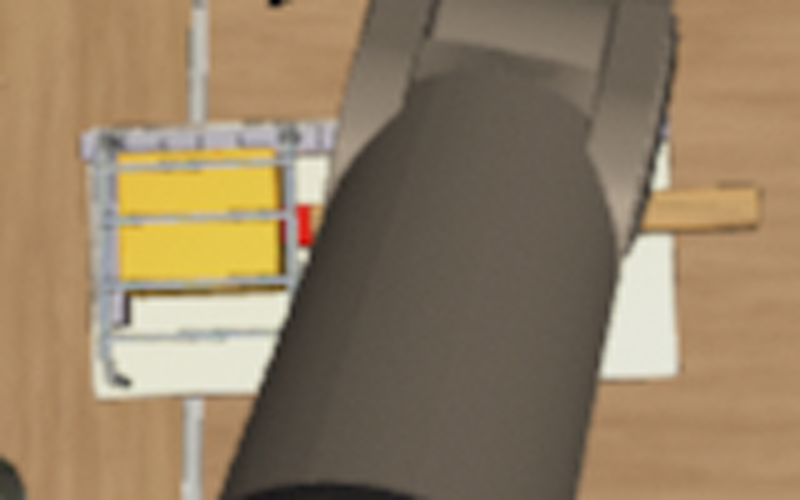

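The block sits flush against both the stop and the fence, and the tip stopped exactly at the predicted y (-0.072). One more press, then retreat and return the stick.

```bash
python3 - <<'E'
from h import *
h=arm.move_linear(b2w(.0122,-.066,.043),speed=.02,max_force=20); st(f"home2 {h}")
arm.move_linear(b2w(.0115,-.20,.043),speed=.1)
arm.move_linear(b2w(.0115,-.20,.13),speed=.12)
R=down(np.radians(90.6))
arm.move_to((.4288,.087,.13),R); st("above")
arm.move_linear((.4288,.087,.045),speed=.08); st("near")
h=arm.move_linear((.4288,.087,.0358),speed=.015,max_force=6); st(f"set {h}"); print(arm.observe()["tcp_pos"])
E
```

```text
home2 True t 18.23 tcp_b [ 0.0114 -0.0722  0.0424] F [-0.3 -1.5 -0.6] w 0.0193 g 59.4
above t 21.5 tcp_b [-0.1696 -0.0372  0.1302] F [ 1.  -0.1 -1.8] w 0.019 g 59.4
near t 22.71 tcp_b [-0.1706 -0.0368  0.0454] F [-0.1 -0.5  0.1] w 0.019 g 59.4
set True t 23.29 tcp_b [-0.1709 -0.0368  0.0362] F [-1.3 -0.  10.2] w 0.0193 g 60.9
[0.42871569 0.08702448 0.03620043]
```

Contact came at the same height as when I gripped it. Releasing, backing off and checking.

```bash
python3 - <<'E'
from h import *
arm.move_gripper(.085); arm.pause(.2); st("open")
arm.move_linear((.4288,.087,.14),speed=.08)
arm.move_to((.5,.09,.33),down(np.pi/2)); arm.pause(.3); st()
c=cam("wrist"); cv2.imwrite("pics/w6.png",c[0][:,:,::-1])
E
```

```text
open t 24.14 tcp_b [-0.1712 -0.0369  0.036 ] F [-0.5  0.2 -0.7] w 0.0851 g 0.0
 t 26.72 tcp_b [-0.0999 -0.0369  0.3294] F [-0.   0.4  0.4] w 0.0848 g 0.0
```

View pics/w6.png

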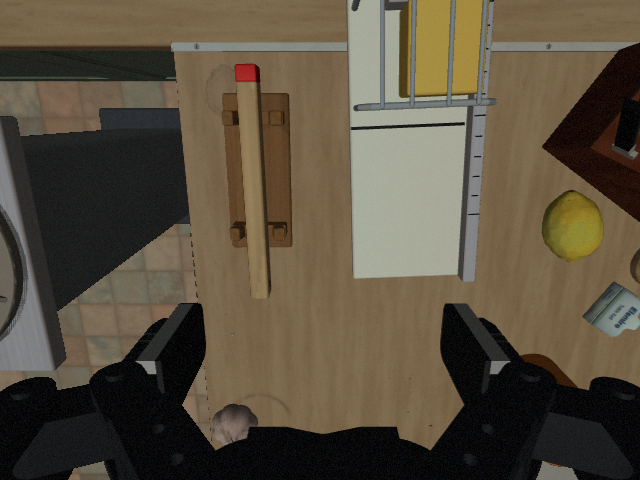

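The stick lies in both notches as before (red end at (246,73), rear at (260,298)). The block is home under the guard on the fence, and the lemon and garlic haven't moved. Handing in.

```bash
python3 -c "
from station import arm
print(arm.close_job())"
```

```text
the job is handed in; nothing more can be done
None
```

The job is handed in at about 27 s: the stick pressed the cheese flat on the fence before the line and fed it home against the end stop, and the stick is back in both notches; the lemon and garlic show unmoved in the last picture, and the tin, out of that view, was never approached.

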